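# Draw the long caliper out of a half-opening drawer and hold it over the medal

### The arm

A 7-joint arm with a two-finger parallel gripper is mounted at the origin on the work surface. World frame = base frame: x ahead of the robot, y to its left, z up, the work surface at z = 0. Lengths are in m, angles in rad, forces in N, time in s.
With the tool pointing down it reaches from about 0.425 to 0.975 m from the base axis. Payload 16.7 kg.
Tool frame: the origin (TCP) lies at the very end of the fingers, on their centre line; the grasp point (between the pads) lies 19 mm behind it (grip_depth is the distance from the TCP to the grasp point, in m); z points along the fingers, y is the line along which they close (so a half turn about z gives the same grasp; the last joint's range is limited). The gripper opens to 85 mm and grips with 20 to 120 N. Pads are 22 mm wide; open, the fingers measure 114 mm over their backs; the gripper's body (76 mm by 85 mm) begins 54 mm behind the grasp point. The pads swing forward as they close: fully open they stand 13 mm farther back than shut.
Start: joints at [1.06, 0.426, 0.074, 1.606, -0.034, 1.111, -0.067], TCP at [0.238, -0.632, 0.204] pointing down, gripper open.
Joint ranges: [-2.85, 2.85], [-0.5, 2.14], [-1.23, 1.37], [0.21, 2.46], [-1.02, 4.16], [0.16, 2.05], [-2.73, 2.73]. Speed limits (rad/s): [1.89, 1.89, 2.39, 2.39, 3.01, 3.01, 3.01].

### API

Orientations are given as a rotation vector (axis times angle).
In Python, from workcell import * gives the robot as it stands.
- The arm moves only by the shell command python3 -m handwheel 'ROWS' [FORCE]. ROWS is a JSON object of lists of equal length, an entry for each row: "jaw": the closure in counts, from 0 (fully open) to 255 (shut); "delta_pos": the shift along the tool's x, y, z in m, a list of three; "rot": the turn, a rotation vector about the tool's x, y, z in degrees, a list of three. In form: {"jaw": [jaw, ...], "delta_pos": [[tx, ty, tz], ...], "rot": [[rx, ry, rz], ...]}. A call has 1 to 5 rows; each row shifts and turns the commanded pose from where the row before left it, along the tool's axes as they then stand; what a row does not reach is not made up. A row lasts 1/10 s, in which the tool goes at most 50 mm and 8.59 degrees, less where a joint would pass 70% of its speed; a pose out of reach is approached as far as the arm can. A call is refused whole if a number of a shift passes 0.05 or a number of a turn 8.59, either way. A call with a gripper value outside its range is refused whole. The fingers move at their own pace and stop on an object; FORCE is the grip in N (left out, the last holds). Time passes only in rows, so rows that do not move let the fingers close. It gives the time, the measured TCP pose, the force, the opening and the grip force at its end, in the units of the state.
- get_obs(): the state, without advancing time (a new reading comes with each control period).
- read_camera(name): name is "scene" or "top"; returns the picture (384x512x3 uint8, red, green, blue); there is no depth.
- camera_info(name): a dict with "mtx" (3x3 intrinsics, pixels), "dist_coeffs" ([k1, k2, p1, p2, k3] as OpenCV has them; the pictures are not rectified), "position" and "orientation" of the camera in the world. Camera axes: x right, y up, looking along -z (the intrinsics and any distortion apply to the point x, -y, -z); pixel columns grow to the right and rows downward; lengths in m; the calibration is good to about 2 mm. A picture is of the moment at which its call begins. camera_info takes no time and is no camera call.
- close_job(): hands the job in; it is judged then, once.
The state is a dict: "clock": time; "joint_positions": joint angles; "qvel": joint speeds; "joint_torque": joint torques, N m; "tcp_pos": TCP position; "ee_rot": TCP orientation; "contact_force": force on the tool from outside, world axes, zero at the start; "torque": the same for the moment, N m; "grip_width": finger opening in m; "finger_force": force on a finger pad.
Only numpy, scipy, OpenCV 4.12 (cv2) and the standard library are available. Lean on these libraries where they do the work, as an engineer would, in place of code of your own. Each camera call takes 0.05 s, during which the arm holds its last target. There are 200 camera calls.

### The job

Pull the top drawer of the little bench chest open to its stop by its bar handle. The vernier caliper lying in it is longer than the opening, so tilt its jaw end up and draw it out diagonally over the drawer front, its tail following out from under the chest top. Finish still gripping the caliper: hold it still and level in the air with its measuring jaws about a hand's breadth above the bronze medal in the cork-lined tray, touching nothing but the gripper; never let it touch the medal, and leave the medal, the tray and the magnifying glass where they lie.

Things in the scene. Friction and masses are not known exactly. Their poses are not given: they have to be found in the camera images.
- chest: dark wooden bench chest with two drawers, fixed, 300 deep (x) x 230 wide (y) x 158 high; origin at the centre of its underside on the bench, z up. Its front, where the drawers come out towards the robot, is at x = -150 in its own frame; the drawers slide along its -x. The top board is 14 thick, its underside 144 above the bench. Pale drawer fronts; the low one is not needed.
- top_drawer (a joint): how far the top drawer is pulled out, m: 0 shut, 0.13 at its stop; it stays where it is left, 2 to 4 N moves it. Inside it is 262 long and 190 wide, but at the stop only 130 of that is open between drawer front and chest; the rest stays under the chest top. Its cork floor is 89 above the bench, its side walls reach 120
- top_drawer_handle (a point): middle of the brass bar handle of the top drawer: a round bar 9 thick, 100 long along the chest's y, 40 in front of the drawer front's outer face, 131 above the bench (27 below the chest's top); free space above and below it
- top_drawer_rim (a point): middle of the top edge of the top drawer's front board (the board is 16 thick, and its inner face is flush with the chest's front when the drawer is shut); 157 above the bench; the caliper must come out over it
- chest_lip (a point): middle of the front lower edge of the chest's top board, 144 above the bench, 55 above the drawer floor; the tail of the caliper must come out under it
- caliper: steel vernier caliper, 235 long, locked shut (one rigid piece, about 0.19 kg), lying flat in the top drawer, jaws to the drawer front. Origin: centre of its slider frame, half-way up, near the balance point; this block, 24 wide (y) x 9 thick (z), x = -44 to +26, is the place to grip, across y; lock screw and thumb rest stick out sideways at x = -39 to -24. x runs from jaws to tail, z up
- caliper_jaws (a point): middle of the two closed outside measuring jaws, at x = -61.5, y = +28, z = -2 in the caliper's frame. The jaws reach from the beam to y = +48, 4 to 5 thick, between x = -78 and -44; short inside jaws reach to y = -24 on the other side
- caliper_nose (a point): end of the caliper's beam at the jaws, on its centre line, at x = -78 in the caliper's frame; the plain beam is 16 wide and 4 thick, its underside level with the frame's, and its other end, the tail, is at x = +157
- tray: loose tin tray lined with cork, 150 x 150, 22 high; origin at the centre of its underside
- medal: loose bronze medal lying flat in the tray, 60 across, 6 thick; origin at the centre of its underside, 6 above the bench
- magnifier: loose magnifying glass lying flat on the bench, 210 long, 21 high, lens rim 104 across at its +x end, horn handle at its -x end; origin on the bench where the handle meets the rim. Not needed
- vise: small cast-iron vise with brass jaw pads, bolted to the bench, 120 high, about 190 long (x) x 116 wide; origin at the centre of its base. Not needed

How it is judged:
On the way, in this order (a step that is already met when the one before it is completed fails the run):
1. the top drawer is pulled open to its stop (value of joint top_drawer above 0.12 m), for 0.2 s.
2. the caliper stands diagonally in the opening: its jaws above the drawer front, its tail still under the chest top (z of caliper_jaws in the frame of chest above 0.157 m and x of chest_lip in the frame of caliper below 0.15 m and z of chest_lip in the frame of caliper above 0 m), for 0.1 s.
3. the whole caliper is out of the chest and clear of it (x of chest_lip in the frame of caliper above 0.16 m and contact force between caliper and chest below 0.05 N and contact force between caliper and the fingers above 1 N), for 0.1 s.
At the end, for the whole second after the job is handed in: The caliper is held still by the fingers, level within 17 degrees, touching nothing else; the middle of its jaws is within 4.5 cm sideways of the medal's centre and 7 to 20 cm above the bench; medal, tray and magnifying glass lie within 1.5 cm of where they were (horizontal distance between caliper_jaws and medal below 0.045 m and height (world z) of caliper_jaws between 0.07 and 0.2 m and angle between caliper's own z axis and vertical below 0.3 rad and contact force between caliper and the fingers above 1 N and contact force between caliper and chest below 0.05 N and contact force between caliper and tray below 0.05 N and contact force between caliper and medal below 0.05 N and contact force between caliper and magnifier below 0.05 N and contact force between caliper and vise below 0.05 N and linear speed of caliper below 0.03 m/s and angular speed of caliper below 0.2 rad/s and distance of each of medal, tray, magnifier from where it was at the start of the episode below 0.015 m); the arm keeps its last pose, push and grip.
It fails at once if the medal, the tray or the magnifying glass is shifted by more than 1.5 cm (distance of any of medal, tray, magnifier from where it was at the start of the episode above 0.015 m).
It fails at once if the caliper touches the medal (contact force between caliper and medal above 0.3 N).
It also fails if it takes over 66 s, if anything falls off the work surface, if the arm or the gripper's body presses on something with over 40 N, if the wrist force passes 120 N, or if a joint passes its speed limit or range.

## Working session

There is one attempt and no reset: what is moved stays moved. The work goes in short steps, Python scripts to look and compute and a shell command to move; the robot and the scene stay as the last step left them, time stands still between calls to the robot, and variables do not carry over. Pictures are saved under pics/ and viewed, at most 12 in all, crops included, and the job is handed in when it is done.

```bash
ls; mkdir -p pics; python3 - <<'E'
from workcell import *
import cv2
for n in("scene","top"):
    cv2.imwrite(f"pics/{n}0.png",cv2.resize(read_camera(n)[:,:,::-1],(800,600),interpolation=cv2.INTER_CUBIC)); print(camera_info(n))
o=get_obs();print(o["clock"],o["tcp_pos"],o["ee_rot"],o["grip_width"])
E
```

```text
pics
{'mtx': array([[435.35601193,   0.        , 259.11086087],
       [  0.        , 435.35601193, 188.16858069],
       [  0.        ,   0.        ,   1.        ]]), 'dist_coeffs': array([-0.16364815,  0.        ,  0.        ,  0.        ,  0.        ]), 'position': array([ 1.02329359, -0.86999315,  1.06962366]), 'orientation': array([0.71162852, 0.17829977, 0.48240076])}
{'mtx': array([[436.26282019,   0.        , 256.40300551],
       [  0.        , 436.26282019, 194.57492117],
       [  0.        ,   0.        ,   1.        ]]), 'dist_coeffs': array([-0.06692051,  0.        ,  0.        ,  0.        ,  0.        ]), 'position': array([ 0.5159703 , -0.13545312,  1.45099988]), 'orientation': array([ 0.07097493, -0.07231175, -1.56885794])}
0.1 [ 0.2381087  -0.63118025  0.20328873] [-3.08952531e+00 -5.63431122e-01  4.68420343e-04] 0.08558035615059144
```

View pics/scene0.png

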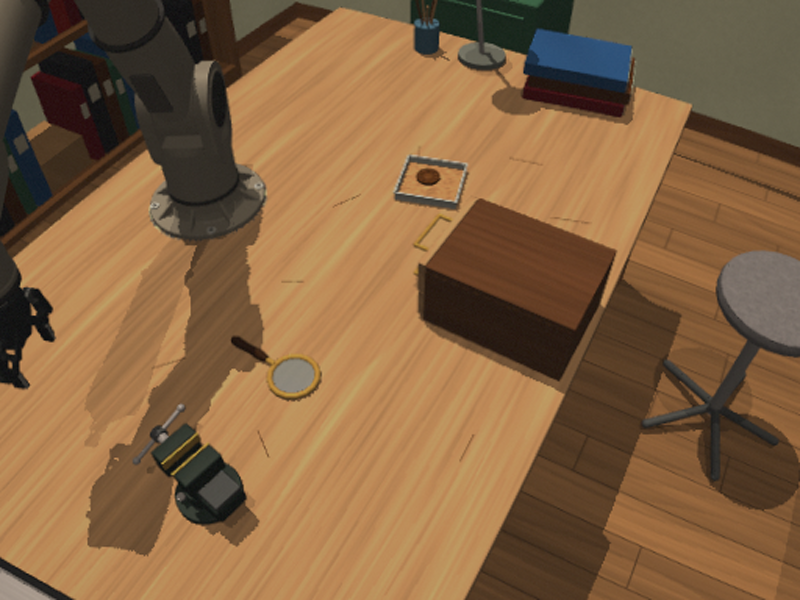

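View pics/top0.png

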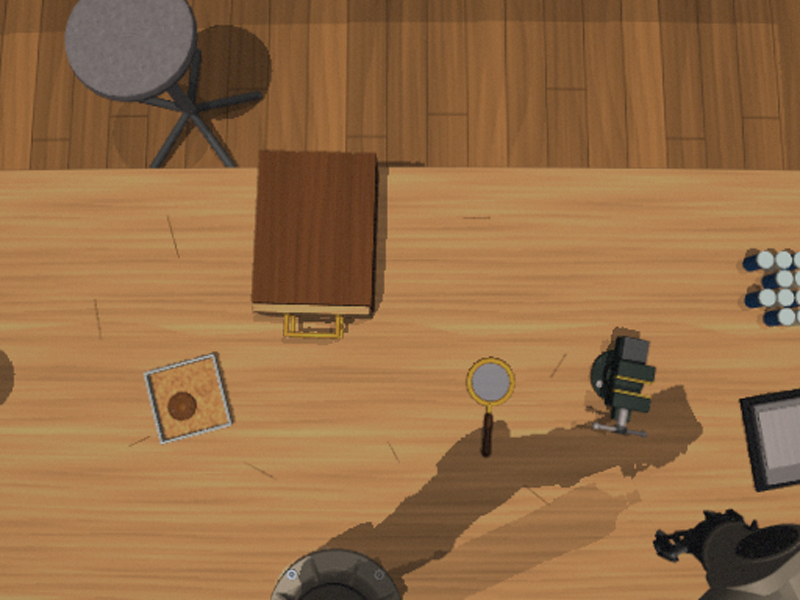

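The top view shows the chest top with corners at about (260,151), (377,153), (373,306) and (253,303). The handle bar runs from (286,337) to (342,337), the medal is at (182,405), and the tray is around (189,398). The scene view agrees.

```bash
cat > h.py <<'E'
from workcell import *
import numpy as np, cv2
from scipy.spatial.transform import Rotation as R
def px(n,u,v,z,s=1.5625):
    c=camera_info(n); p=cv2.undistortPoints(np.array([[[(u+.5)/s-.5,(v+.5)/s-.5]]],float),c["mtx"],c["dist_coeffs"])[0,0]
    d=R.from_rotvec(c["orientation"]).apply([p[0],-p[1],-1]); o=np.array(c["position"])
    return o+d*(z-o[2])/d[2]
def proj(n,P):
    c=camera_info(n); q=R.from_rotvec(c["orientation"]).inv().apply(np.atleast_2d(P)-c["position"])*[1,-1,-1]
    return cv2.projectPoints(q,np.zeros(3),np.zeros(3),c["mtx"],c["dist_coeffs"])[0][:,0]
def state():
    o=get_obs(); m=R.from_rotvec(o["ee_rot"]).as_matrix()
    print("t",round(o["clock"],2),"tcp",o["tcp_pos"].round(4),"w",round(o["grip_width"],4),"ff",np.round(o["finger_force"],2),"F",np.round(o["contact_force"],1)); print(m.round(3)); return o,m
E
python3 - <<'E'
from h import *
np.set_printoptions(precision=4,suppress=True)
for u,v in[(260,151),(377,153),(373,306),(253,303)]: print(px("top",u,v,.158))
for u,v in[(286,337),(342,337)]: print("bar",px("top",u,v,.131))
print("medal",px("top",182,405,.012)); print("tray",px("top",189,398,.022))
for u,v in[(482,199),(615,250),(576,328),(426,264)]: print("sc",px("scene",u,v,.158))
print("scmedal",px("scene",428,177,.012))
for u,v in[(417,246),(446,217)]: print("scbar",px("scene",u,v,.131))
state()
E
```

```text
[0.9353 0.1395 0.158 ]
[ 0.9306 -0.0897  0.158 ]
[ 0.631  -0.0834  0.158 ]
[0.6365 0.1461 0.158 ]
bar [0.5729 0.0863 0.131 ]
bar [ 0.573  -0.0225  0.131 ]
medal [0.434  0.3248 0.012 ]
tray [0.4493 0.3071 0.022 ]
sc [0.6484 0.1483 0.158 ]
sc [0.9372 0.1398 0.158 ]
sc [ 0.9339 -0.0832  0.158 ]
sc [ 0.6342 -0.0736  0.158 ]
scmedal [0.4372 0.322  0.012 ]
scbar [ 0.5842 -0.0148  0.131 ]
scbar [0.5961 0.0896 0.131 ]
t 0.1 tcp [ 0.2381 -0.6312  0.2033] w 0.0856 ff 0.0 F [-0.6 -0.5 -0.2]
[[ 0.936  0.353 -0.   ]
 [ 0.353 -0.936  0.001]
 [-0.    -0.001 -1.   ]]
```

```bash
python3 -m handwheel '{"jaw":[150,150,150,150,150],"delta_pos":[[0,0,-0.03],[0,0,-0.03],[0.027,-0.025,0],[0.027,-0.025,0],[0.027,-0.025,0]],"rot":[[0,0,0],[0,0,0],[0,0,0],[0,0,0],[0,0,0]]}' 40
python3 -m handwheel '{"jaw":[150,150,150,150,150],"delta_pos":[[0.028,-0.025,0],[0.028,-0.025,0],[0.028,-0.025,0],[0.028,-0.025,0],[0.028,-0.025,0]],"rot":[[0,0,0],[0,0,0],[0,0,0],[0,0,0],[0,0,0]]}'
python3 -m handwheel '{"jaw":[150,150,150,150,150],"delta_pos":[[0.028,-0.025,0],[0.028,-0.025,0],[0.028,-0.025,0],[0.028,-0.025,0],[0.028,-0.025,0]],"rot":[[0,0,0],[0,0,0],[0,0,0],[0,0,0],[0,0,0]]}'
python3 -m handwheel '{"jaw":[150,150,150,150,150],"delta_pos":[[0.028,-0.025,0],[0.028,-0.025,0],[0.028,-0.025,0],[0,0,0],[0,0,0]],"rot":[[0,0,0],[0,0,0],[0,0,0],[0,0,-8.5],[0,0,-8.5]]}'
python3 -m handwheel '{"jaw":[150,150,150,150,150],"delta_pos":[[0,0,0],[0,0,0],[0,0,0],[0,0,0],[0,0,0]],"rot":[[0,0,-8.5],[0,0,-8.5],[0,0,-8.5],[0,0,-8.5],[0,0,-8.5]]}'
python3 -m handwheel '{"jaw":[150,150],"delta_pos":[[0,0,0],[0,0,0]],"rot":[[0,0,-8.5],[0,0,0]]}'
python3 -c "from h import *;state()"
```

```text
clock: 0.6
tcp_pos: [0.2878, -0.5314, 0.2636]
ee_rot: [-3.09, -0.563, 0.0]
contact_force: [0.6, -0.1, -0.1]
grip_width: 0.0352
finger_force: 0.0
clock: 1.1
tcp_pos: [0.3748, -0.3648, 0.2638]
ee_rot: [-3.09, -0.564, 0.0]
contact_force: [0.5, -0.3, 0.3]
grip_width: 0.0352
finger_force: 0.0
clock: 1.6
tcp_pos: [0.4616, -0.1985, 0.2638]
ee_rot: [-3.091, -0.563, 0.0]
contact_force: [0.4, -0.4, 0.6]
grip_width: 0.0353
finger_force: 0.0
clock: 2.1
tcp_pos: [0.5136, -0.0988, 0.2636]
ee_rot: [-2.969, -1.026, 0.001]
contact_force: [-0.5, -1.0, -0.0]
grip_width: 0.035
finger_force: 0.0
clock: 2.6
tcp_pos: [0.5132, -0.1002, 0.2637]
ee_rot: [-2.397, -2.03, 0.001]
contact_force: [0.7, 0.3, 0.1]
grip_width: 0.0349
finger_force: 0.0
clock: 2.8
tcp_pos: [0.5132, -0.1002, 0.2637]
ee_rot: [-2.244, -2.198, 0.0]
contact_force: [-1.0, -0.2, -0.3]
grip_width: 0.0352
finger_force: 0.0
t 2.8 tcp [ 0.5132 -0.1002  0.2637] w 0.0352 ff 0.0 F [-1.  -0.2 -0.3]
[[ 0.02   1.    -0.001]
 [ 1.    -0.02   0.   ]
 [ 0.    -0.001 -1.   ]]
```

```bash
python3 -m handwheel '{"jaw":[150,150,150,150,150],"delta_pos":[[0.034,0.016,0],[0.034,0.016,0],[0.033,0.015,0],[0.033,0.014,0],[0,0,0.03]],"rot":[[0,0,0],[0,0,0],[0,0,0],[0,0,0],[0,0,0]]}'
python3 -m handwheel '{"jaw":[150,150,150,150,150],"delta_pos":[[0,0,0.03],[0,0,0.02],[0,0,0.015],[0,0,0.01],[0,0,0]],"rot":[[0,0,0],[0,0,0],[0,0,0],[0,0,0],[0,0,0]]}'
python3 - <<'E'
from h import *
state()
im=read_camera("scene")[:,:,::-1]
cv2.imwrite("pics/s1.png",cv2.resize(im[90:250,200:412],(795,600),interpolation=cv2.INTER_CUBIC))
E
```

```text
clock: 3.3
tcp_pos: [0.5804, 0.038, 0.2365]
ee_rot: [2.246, 2.194, 0.009]
contact_force: [0.7, -0.6, -0.3]
grip_width: 0.0352
finger_force: 0.0
clock: 3.8
tcp_pos: [0.5771, 0.0322, 0.158]
ee_rot: [-2.248, -2.193, 0.002]
contact_force: [0.6, -0.3, 0.1]
grip_width: 0.0351
finger_force: 0.0
t 3.8 tcp [0.5771 0.0322 0.158 ] w 0.0351 ff 0.0 F [ 0.6 -0.3  0.1]
[[ 0.025  1.    -0.001]
 [ 1.    -0.025  0.   ]
 [-0.    -0.001 -1.   ]]
```

View pics/s1.png

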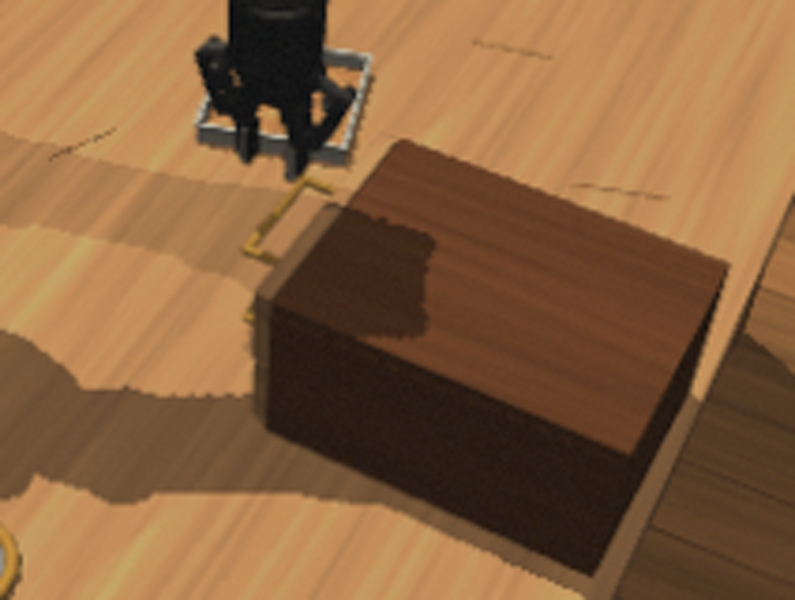

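The fingertips appear at crop (270,165), and the bar runs from (247,250) to (310,183). I'll check this by projecting the TCP.

```bash
python3 - <<'E'
from h import *
o=get_obs()["tcp_pos"]
f=lambda P:(proj("scene",P)-[200,90])*3.75
print("tcp",f(o),"bar ends",f([[.577,-.018,.131],[.579,.082,.131]]))
print("top corners",f([[.9353,.1395,.158],[.9306,-.0897,.158],[.631,-.0834,.158],[.6365,.1461,.158]]))
for x,y in[(247,250),(310,183)]: print(px("scene",x/3.75+200,y/3.75+90,.131,1))
for x,y in[(402,140),(728,263),(633,455),(270,303)]: print(px("scene",x/3.75+200,y/3.75+90,.158,1))
E
```

```text
tcp [[270.53115025 190.48262899]] bar ends [[240.57492317 251.59326641]
 [297.97501702 181.30681952]]
top corners [[723.00356732 261.23613283]
 [624.49045195 453.49103858]
 [262.21723212 301.90880554]
 [392.47324556 136.39997829]]
[ 0.58072618 -0.01377757  0.131     ]
[0.5889931  0.08511587 0.131     ]
[0.64564074 0.14581634 0.158     ]
[0.93954445 0.13958719 0.158     ]
[ 0.93657814 -0.08801367  0.158     ]
[ 0.63681801 -0.08150257  0.158     ]
```

```bash
python3 -m handwheel '{"jaw":[150,150,150,150],"delta_pos":[[0.001,0.003,0.015],[0,0,0.016],[0,0,0.015],[0,0,0]],"rot":[[0,0,0],[0,0,0],[0,0,0],[0,0,0]]}'
python3 -m handwheel '{"jaw":[255,255,255,255,255],"delta_pos":[[0,0,0],[0,0,0],[0,0,0],[0,0,0],[0,0,0]],"rot":[[0,0,0],[0,0,0],[0,0,0],[0,0,0],[0,0,0]]}' 30
```

```text
clock: 4.25
tcp_pos: [0.5791, 0.033, 0.1104]
ee_rot: [-2.245, -2.194, 0.004]
contact_force: [-0.4, -0.9, -0.2]
grip_width: 0.035
finger_force: 0.0
clock: 4.75
tcp_pos: [0.5807, 0.0333, 0.1132]
ee_rot: [2.247, 2.195, 0.001]
contact_force: [0.5, 0.7, -0.3]
grip_width: 0.0003
finger_force: 0.0
```

```bash
python3 - <<'E'
from h import *
a=read_camera("scene")[:,:,::-1][100:210,230:336]; b=read_camera("top")[:,:,::-1][170:280,140:246]
cv2.imwrite("pics/s2.png",np.hstack([cv2.resize(a,(399,414),interpolation=cv2.INTER_CUBIC),cv2.resize(b,(399,414),interpolation=cv2.INTER_CUBIC)]))
E
```

```text
(no output)
```

View pics/s2.png

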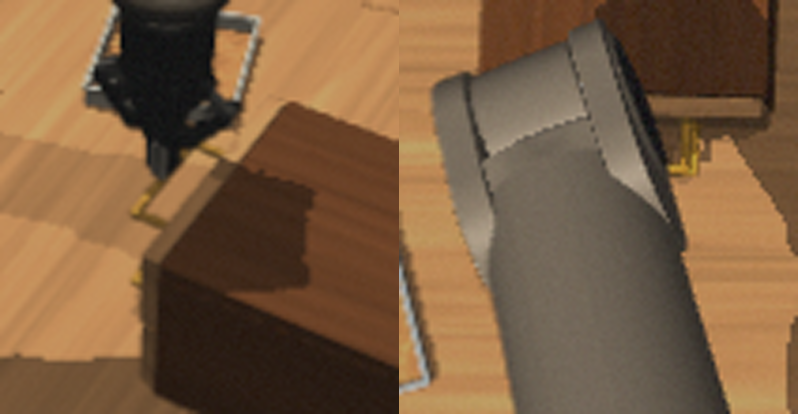

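Missed the bar. I'll zoom in with overlays to see where the bar is relative to the fingers.

```bash
python3 - <<'E'
from h import *
state()
im=read_camera("scene")[:,:,::-1]
u0,v0,k=250,125,10
a=cv2.resize(im[v0:v0+56,u0:u0+40],None,fx=k,fy=k,interpolation=cv2.INTER_CUBIC)
o=get_obs()["tcp_pos"]
for P,c in((o,(0,0,255)),([.581,-.017,.131],(0,255,0)),([.583,.083,.131],(0,255,0))):
    q=((proj("scene",P)[0]+.5-[u0,v0])*k).astype(int); cv2.circle(a,tuple(map(int,q)),5,c,1); print(q)
t=cv2.imread("pics/top0.png")[290:350,270:355]
b=cv2.resize(t,(396,280),interpolation=cv2.INTER_CUBIC)
b=np.vstack([b,np.zeros((280,396,3),np.uint8)])
cv2.imwrite("pics/s3.png",np.hstack([a,b]))
for P in([.5765,-.017,.131],[.578,.083,.131],[.6175,.032,.157]): print((proj("top",P)[0]+.5)*1.5625-.5)
E
```

```text
t 4.85 tcp [0.5806 0.0333 0.1131] w -0.0004 ff 0.0 F [ 0.4  0.5 -0. ]
[[ 0.023  1.     0.   ]
 [ 1.    -0.023  0.   ]
 [ 0.     0.    -1.   ]]
[232 271]
[159 328]
[312 140]
[339.19917578 335.21296936]
[287.74306972 334.36111236]
[312.49049921 313.04218506]
```

View pics/s3.png

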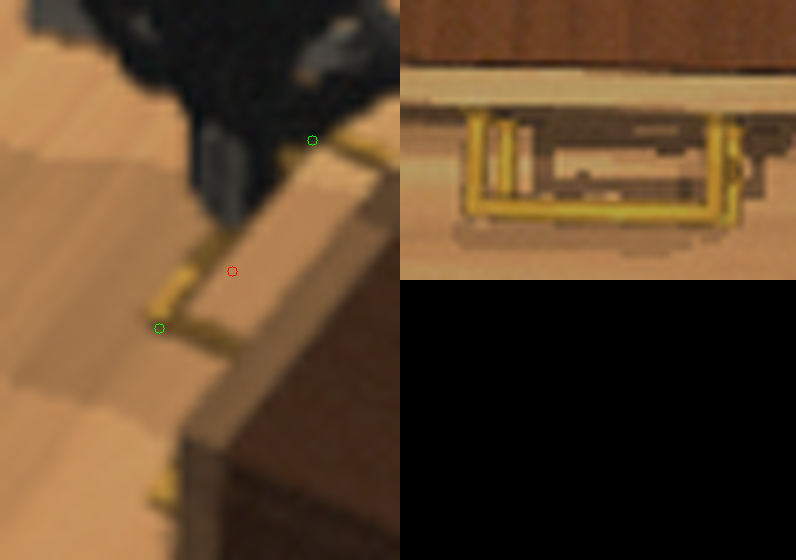

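```bash
python3 -m handwheel '{"jaw":[255,150,150,150,150],"delta_pos":[[0,0,-0.015],[0,0,0],[0,0,0],[0,0,0.012],[0,0,0]],"rot":[[0,0,0],[0,0,0],[0,0,0],[0,0,0],[0,0,0]]}'
python3 -m handwheel '{"jaw":[150,150,150,150],"delta_pos":[[0,0,0.01],[0,0,0.01],[0,0,0.003],[0,0,0]],"rot":[[0,0,0],[0,0,0],[0,0,0],[0,0,0]]}'
python3 -m handwheel '{"jaw":[255,255,255,255,255],"delta_pos":[[0,0,0],[0,0,0],[0,0,0],[0,0,0],[0,0,0]],"rot":[[0,0,0],[0,0,0],[0,0,0],[0,0,0],[0,0,0]]}' 30
```

```text
clock: 5.4
tcp_pos: [0.5795, 0.033, 0.114]
ee_rot: [-2.246, -2.194, 0.003]
contact_force: [-0.1, 0.2, -1.2]
grip_width: 0.035
finger_force: 0.0
clock: 5.8
tcp_pos: [0.5801, 0.0333, 0.0921]
ee_rot: [-2.246, -2.195, 0.001]
contact_force: [-0.9, -0.4, -0.2]
grip_width: 0.035
finger_force: 0.0
clock: 6.3
tcp_pos: [0.5808, 0.0334, 0.0933]
ee_rot: [2.247, 2.195, 0.001]
contact_force: [-0.4, 0.3, 4.1]
grip_width: 0.0078
finger_force: 29.5
```

```bash
python3 -m handwheel '{"jaw":[150,150,150,150],"delta_pos":[[0,0,0],[0,0,0],[0,0,0.01],[0,0,0]],"rot":[[0,0,0],[0,0,0],[0,0,0],[0,0,0]]}'
python3 -m handwheel '{"jaw":[255,255,255,255,255],"delta_pos":[[0,0,0],[0,0,0],[0,0,0],[0,0,0],[0,0,0]],"rot":[[0,0,0],[0,0,0],[0,0,0],[0,0,0],[0,0,0]]}' 40
python3 - <<'E'
from h import *
im=read_camera("scene")[:,:,::-1]
u0,v0,k=240,100,8
a=cv2.resize(im[v0:v0+70,u0:u0+60],None,fx=k,fy=k,interpolation=cv2.INTER_CUBIC)
o=get_obs()["tcp_pos"]
for dz in(0,.02,.04):
    q=((proj("scene",o+[0,0,dz])[0]+.5-[u0,v0])*k).astype(int); cv2.circle(a,tuple(map(int,q)),4,(0,0,255),1)
cv2.imwrite("pics/s4.png",a)
E
```

```text
clock: 6.7
tcp_pos: [0.5833, 0.0334, 0.0853]
ee_rot: [2.244, 2.192, 0.006]
contact_force: [-7.8, -3.5, 38.7]
grip_width: 0.0348
finger_force: 18.4
clock: 7.2
tcp_pos: [0.5809, 0.0333, 0.0829]
ee_rot: [2.247, 2.195, 0.001]
contact_force: [-1.6, -1.0, 9.1]
grip_width: 0.0076
finger_force: 39.1
```

View pics/s4.png

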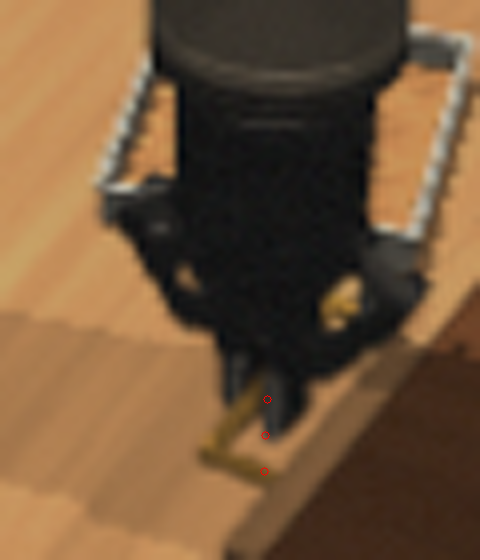

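The fingertips show about 20 mm above the reported TCP, at (270,440) against the lower circle at (264,471). The bar is now well inside the pads. I'll pull the drawer.

```bash
python3 -m handwheel '{"jaw":[255,255,255,255,255],"delta_pos":[[0,-0.005,-0.001],[0,-0.01,-0.001],[0,-0.01,0],[0,-0.015,0],[0,0,0]],"rot":[[0,0,0],[0,0,0],[0,0,0],[0,0,0],[0,0,0]]}'
```

```text
clock: 7.75
tcp_pos: [0.5362, 0.0345, 0.0833]
ee_rot: [-2.244, -2.194, 0.006]
contact_force: [-1.7, 5.3, -29.0]
grip_width: 0.0074
finger_force: 38.7
```

```bash
python3 -m handwheel '{"jaw":[255,255,255,255,255],"delta_pos":[[0,-0.01,0.0015],[0,-0.015,0],[0,-0.015,0],[0,-0.015,0],[0,0,0]],"rot":[[0,0,0],[0,0,0],[0,0,0],[0,0,0],[0,0,0]]}'
```

```text
clock: 8.25
tcp_pos: [0.4826, 0.036, 0.0832]
ee_rot: [-2.245, -2.196, 0.002]
contact_force: [-0.7, 6.7, -16.4]
grip_width: 0.0073
finger_force: 40.0
```

```bash
python3 -m handwheel '{"jaw":[255,255,255,255,255],"delta_pos":[[0,-0.012,0.0005],[0,-0.01,0],[0,-0.008,0],[0,-0.003,0],[0,0,0]],"rot":[[0,0,0],[0,0,0],[0,0,0],[0,0,0],[0,0,0]]}'
```

```text
clock: 8.75
tcp_pos: [0.4521, 0.0369, 0.0831]
ee_rot: [2.246, 2.196, 0.002]
contact_force: [3.0, 6.3, -12.3]
grip_width: 0.0075
finger_force: 40.6
```

```bash
python3 -m handwheel '{"jaw":[150,150,150,150,150],"delta_pos":[[0,0,0],[0,0,0],[0,0,-0.01],[0,0,-0.02],[0,0,-0.03]],"rot":[[0,0,0],[0,0,0],[0,0,0],[0,0,0],[0,0,0]]}'
python3 -m handwheel '{"jaw":[100,100,100,100,100],"delta_pos":[[0,0,-0.04],[0,0,-0.04],[0,0,-0.03],[0.035,0,0],[0.035,0,0]],"rot":[[0,0,0],[0,0,0],[0,0,0],[0,0,0],[0,0,0]]}'
python3 -m handwheel '{"jaw":[100,100,100,100,100],"delta_pos":[[0.035,0,0],[0.035,0,0],[0.035,0,0],[0.035,0,0],[0.035,0,0]],"rot":[[0,0,0],[0,0,0],[0,0,0],[0,0,0],[0,0,0]]}'
python3 -m handwheel '{"jaw":[100,100],"delta_pos":[[0.035,0,0],[0,0,0]],"rot":[[0,0,0],[0,0,0]]}'
python3 - <<'E'
from h import *
state()
im=read_camera("top")[:,:,::-1]
cv2.imwrite("pics/t5.png",cv2.resize(im[150:240,150:260],(792,648))[:600])
im=read_camera("scene")[:,:,::-1]
cv2.imwrite("pics/s5.png",cv2.resize(im[105:205,215:345],(780,600)))
E
```

```text
clock: 9.25
tcp_pos: [0.4517, 0.0362, 0.1435]
ee_rot: [-2.246, -2.195, 0.002]
contact_force: [0.4, 0.4, 0.5]
grip_width: 0.0349
finger_force: 0.0
clock: 9.75
tcp_pos: [0.4547, 0.1066, 0.255]
ee_rot: [2.248, 2.191, 0.004]
contact_force: [0.7, -0.6, -1.3]
grip_width: 0.0515
finger_force: 0.0
clock: 10.25
tcp_pos: [0.4581, 0.2824, 0.254]
ee_rot: [2.247, 2.195, 0.001]
contact_force: [0.9, -0.5, -0.2]
grip_width: 0.0518
finger_force: 0.0
clock: 10.45
tcp_pos: [0.4578, 0.3207, 0.2539]
ee_rot: [-2.24, -2.2, -0.003]
contact_force: [0.2, -0.4, -0.0]
grip_width: 0.052
finger_force: 0.0
t 10.45 tcp [0.4578 0.3207 0.2539] w 0.052 ff 0.0 F [ 0.2 -0.4 -0. ]
[[ 0.018  1.    -0.   ]
 [ 1.    -0.018  0.003]
 [ 0.003 -0.    -1.   ]]
```

View pics/t5.png

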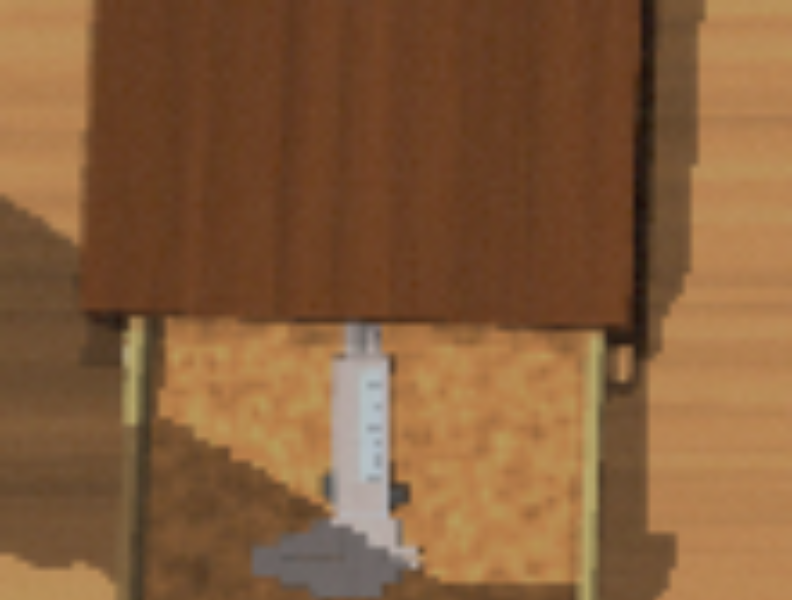

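View pics/s5.png

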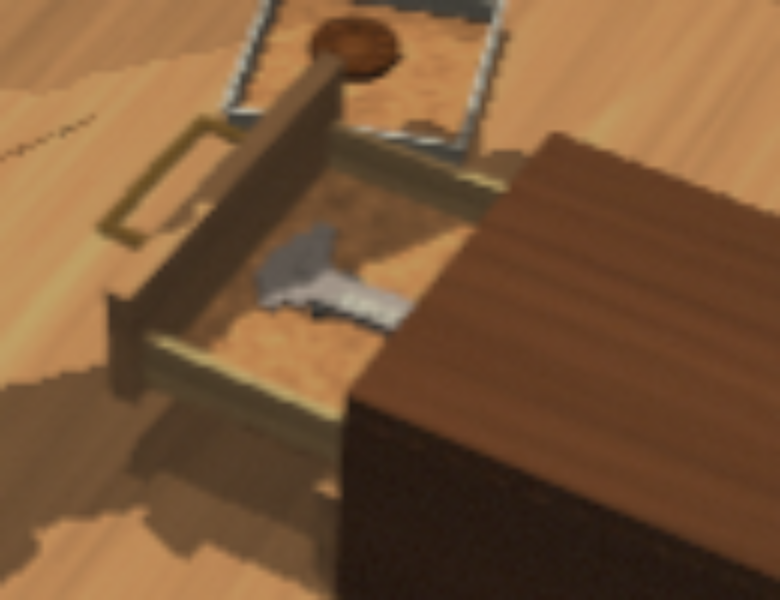

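The top view shows the open drawer with the caliper jaws towards the front. The frame block runs from (362,358) at the tail end to about (368,515) at the jaw end. The lock screw is at y≈492, the nose at about (370,597), and the tail disappears under the chest at (363,325).

```bash
python3 - <<'E'
from h import *
np.set_printoptions(precision=4,suppress=True)
for n,x,y,z in(("tail end frame",362,358,.098),("jaw end",369,515,.096),("Lbeam",345,330,.093),("Rbeam",381,330,.093),("frL",332,365,.098),("frR",392,365,.098),("nose",372,597,.093),("tip",253,558,.093),("lockL",325,492,.094),("lockR",408,492,.094),("lipL",85,318,.158),("lipR",632,330,.158)):
    print(n,px("top",150+x/7.2-.43,150+y/7.2-.43,z,1))
for n,x,y,z in(("nose?",262,298,.093),("jawtip",325,228,.093)): print("scene",n,px("scene",215+x/6-.42,105+y/6-.42,z,1))
o=get_obs();print(o["joint_positions"].round(3))
E
```

```text
tail end frame [0.6249 0.0396 0.098 ]
jaw end [0.5571 0.036  0.096 ]
Lbeam [0.6375 0.0478 0.093 ]
Rbeam [0.6375 0.0321 0.093 ]
frL [0.6218 0.0525 0.098 ]
frR [0.6218 0.0265 0.098 ]
nose [0.5218 0.0347 0.093 ]
tip [0.5385 0.0864 0.093 ]
lockL [0.5671 0.0554 0.094 ]
lockR [0.5671 0.0195 0.094 ]
lipL [0.6366 0.1472 0.158 ]
lipR [ 0.6317 -0.0798  0.158 ]
scene nose? [0.536  0.0188 0.093 ]
scene jawtip [0.5395 0.0845 0.093 ]
[-0.093  0.268 -0.744  1.778  0.196  1.171 -0.918]
```

```bash
python3 -m handwheel '{"jaw":[130,130,130,130,130],"delta_pos":[[0,0,0],[0,0,0],[0,0,0],[0,0,0],[0,0,0]],"rot":[[0,0,8.5],[0,0,8.5],[0,0,8.5],[0,0,8.5],[0,0,8.5]]}'
python3 -m handwheel '{"jaw":[130,130,130,130,130],"delta_pos":[[0,0,0],[0,0,0],[0,0,0],[0,0,0],[0,0,0]],"rot":[[0,0,8.5],[0,0,8.5],[0,0,8.5],[0,0,8.5],[0,0,8.5]]}'
python3 -m handwheel '{"jaw":[130,130,130,130],"delta_pos":[[0,0,0],[0,0,0],[0,0,0],[0,0,0]],"rot":[[0,0,1.7],[0,7.5,0],[0,7.5,0],[0,0,0]]}'
python3 - <<'E'
from h import *
o,m=state(); tip=o["tcp_pos"]-.022*m[:,2]
print("tip",tip.round(4),"tool delta to 100mm above",(m.T@(np.array([.592,.0377,.191])-tip)).round(4),o["joint_positions"].round(2), "down in tool",(m.T@[0,0,-1]).round(3))
E
```

```text
clock: 11.05
tcp_pos: [0.4595, 0.3147, 0.2536]
ee_rot: [2.894, 1.22, 0.001]
contact_force: [-0.5, -0.5, 0.0]
grip_width: 0.042
finger_force: 0.0
clock: 11.55
tcp_pos: [0.4595, 0.3147, 0.2537]
ee_rot: [3.14, 0.088, 0.001]
contact_force: [0.4, 0.1, 0.1]
grip_width: 0.042
finger_force: 0.0
clock: 11.95
tcp_pos: [0.4566, 0.3157, 0.2533]
ee_rot: [-3.11, -0.064, -0.417]
contact_force: [-0.4, -0.6, 0.2]
grip_width: 0.0417
finger_force: 0.0
t 11.95 tcp [0.4566 0.3157 0.2533] w 0.0417 ff 0.0 F [-0.4 -0.6  0.2]
[[ 0.964  0.041  0.263]
 [ 0.04  -0.999  0.009]
 [ 0.264  0.002 -0.965]]
tip [0.4508 0.3155 0.2745] tool delta to 100mm above [0.103  0.2831 0.1153] [-0.35  0.1  -0.53  1.97  0.31  0.93 -2.57] down in tool [-0.264 -0.002  0.965]
```

```bash
python3 -m handwheel '{"jaw":[130,130,130,130,130],"delta_pos":[[0.0103,0.0283,0.0115],[0.0103,0.0283,0.0115],[0.0103,0.0283,0.0115],[0.0103,0.0283,0.0115],[0.0103,0.0283,0.0115]],"rot":[[0,0,0],[0,0,0],[0,0,0],[0,0,0],[0,0,0]]}' 60
python3 -m handwheel '{"jaw":[130,130,130,130,130],"delta_pos":[[0.0103,0.0283,0.0115],[0.0103,0.0283,0.0115],[0.0103,0.0283,0.0115],[0.0103,0.0283,0.0115],[0.0103,0.0283,0.0115]],"rot":[[0,0,0],[0,0,0],[0,0,0],[0,0,0],[0,0,0]]}'
python3 -m handwheel '{"jaw":[130,130],"delta_pos":[[0,0,0],[0,0,0]],"rot":[[0,0,0],[0,0,0]]}'
python3 - <<'E'
from h import *
o,m=state(); tip=o["tcp_pos"]-.022*m[:,2]
print("tip",tip.round(4),"tool delta",(m.T@(np.array([.592,.0377,.106])-tip)).round(4),o["joint_positions"].round(2))
E
```

```text
clock: 12.45
tcp_pos: [0.5293, 0.1748, 0.2109]
ee_rot: [-3.11, -0.056, -0.409]
contact_force: [-0.3, 0.0, -0.1]
grip_width: 0.042
finger_force: 0.0
clock: 12.95
tcp_pos: [0.5986, 0.0355, 0.1686]
ee_rot: [-3.11, -0.056, -0.409]
contact_force: [0.8, 0.8, -0.3]
grip_width: 0.0419
finger_force: 0.0
clock: 13.15
tcp_pos: [0.598, 0.0364, 0.1684]
ee_rot: [-3.11, -0.053, -0.408]
contact_force: [-0.3, 0.7, -0.2]
grip_width: 0.0417
finger_force: 0.0
t 13.15 tcp [0.598  0.0364 0.1684] w 0.0417 ff 0.0 F [-0.3  0.7 -0.2]
[[ 0.966  0.034  0.258]
 [ 0.033 -0.999  0.008]
 [ 0.258  0.    -0.966]]
tip [0.5923 0.0362 0.1897] tool delta [-0.0219 -0.0015  0.0808] [ 0.07  0.22 -0.3   2.02  0.18  0.67 -1.88]
```

```bash
python3 -m handwheel '{"jaw":[130,130,130,130,130],"delta_pos":[[-0.006,-0.001,0.023],[-0.006,0,0.023],[-0.006,0,0.02],[-0.004,0,0.015],[0,0,0]],"rot":[[0,0,0],[0,0,0],[0,0,0],[0,0,0],[0,0,0]]}'
python3 -m handwheel '{"jaw":[130,130,130],"delta_pos":[[-0.001,0,0.004],[-0.001,0,0.004],[0,0,0]],"rot":[[0,0,0],[0,0,0],[0,0,0]]}'
```

```text
clock: 13.65
tcp_pos: [0.5963, 0.0395, 0.0831]
ee_rot: [-3.11, -0.057, -0.405]
contact_force: [0.5, -0.8, -0.1]
grip_width: 0.0417
finger_force: 0.0
clock: 13.95
tcp_pos: [0.5979, 0.0389, 0.0766]
ee_rot: [-3.11, -0.054, -0.41]
contact_force: [-0.8, 0.1, -0.0]
grip_width: 0.0417
finger_force: 0.0
```

```bash
for i in 1 2; do :; done; python3 -m handwheel '{"jaw":[130,130],"delta_pos":[[-0.001,0,0.003],[0,0,0]],"rot":[[0,0,0],[0,0,0]]}'
python3 -m handwheel '{"jaw":[130,130],"delta_pos":[[-0.001,0,0.003],[0,0,0]],"rot":[[0,0,0],[0,0,0]]}'
python3 -m handwheel '{"jaw":[130,130],"delta_pos":[[0,0,0.002],[0,0,0]],"rot":[[0,0,0],[0,0,0]]}'
```

```text
clock: 14.15
tcp_pos: [0.5976, 0.0388, 0.0732]
ee_rot: [-3.11, -0.053, -0.41]
contact_force: [-0.3, -0.2, -0.3]
grip_width: 0.0418
finger_force: 0.0
clock: 14.35
tcp_pos: [0.5973, 0.0387, 0.0697]
ee_rot: [-3.11, -0.054, -0.409]
contact_force: [0.9, 0.4, -0.7]
grip_width: 0.0423
finger_force: 0.0
clock: 14.55
tcp_pos: [0.5979, 0.0388, 0.0679]
ee_rot: [-3.11, -0.053, -0.409]
contact_force: [0.4, -0.5, 0.6]
grip_width: 0.0416
finger_force: 0.0
```

```bash
python3 -m handwheel '{"jaw":[130,130],"delta_pos":[[0,0,0.002],[0,0,0]],"rot":[[0,0,0],[0,0,0]]}' | grep -E "pos|force"
python3 -m handwheel '{"jaw":[130,130],"delta_pos":[[0,0,0.002],[0,0,0]],"rot":[[0,0,0],[0,0,0]]}'| grep -E "pos|force"
```

```text
tcp_pos: [0.5984, 0.0388, 0.0659]
contact_force: [-0.4, -0.2, 0.0]
finger_force: 0.0
tcp_pos: [0.5989, 0.0388, 0.064]
contact_force: [0.9, -0.2, 1.0]
finger_force: 0.0
```

```bash
python3 -m handwheel '{"jaw":[130,130],"delta_pos":[[0,0,0.002],[0,0,0]],"rot":[[0,0,0],[0,0,0]]}' | grep -E "pos|force"
python3 -m handwheel '{"jaw":[130,130],"delta_pos":[[0,0,0.0015],[0,0,0]],"rot":[[0,0,0],[0,0,0]]}'| grep -E "pos|force"
```

```text
tcp_pos: [0.6002, 0.0389, 0.0627]
contact_force: [-0.4, -0.4, 5.1]
finger_force: 2.8
tcp_pos: [0.602, 0.0388, 0.0625]
contact_force: [0.4, -1.9, 16.0]
finger_force: 7.9
```

```bash
python3 -m handwheel '{"jaw":[130,130],"delta_pos":[[0.001,0,-0.006],[0,0,0]],"rot":[[0,0,0],[0,0,0]]}' | grep -E "pos|force"
python3 -m handwheel '{"jaw":[200,200,200,200,200],"delta_pos":[[0,0,0],[0,0,0],[0,0,0],[0,0,0],[0,0,0]],"rot":[[0,0,0],[0,0,0],[0,0,0],[0,0,0],[0,0,0]]}' 60
python3 -c "
from h import *
o,m=state();print((m.T@[0,0,1]).round(3))"
```

```text
tcp_pos: [0.5996, 0.0389, 0.0675]
contact_force: [0.3, 1.0, 1.3]
finger_force: 0.0
clock: 16.05
tcp_pos: [0.5997, 0.0387, 0.0672]
ee_rot: [-3.11, -0.053, -0.411]
contact_force: [-1.2, -0.9, 7.8]
grip_width: 0.0212
finger_force: 59.6
t 16.05 tcp [0.5997 0.0387 0.0672] w 0.0212 ff 59.64 F [-1.2 -0.9  7.8]
[[ 0.965  0.034  0.259]
 [ 0.033 -0.999  0.009]
 [ 0.26  -0.    -0.966]]
[ 0.26  -0.    -0.966]
```

```bash
cat > plan.py <<'E'
from h import *
o=get_obs(); T=R.from_rotvec(o["ee_rot"]); p=o["tcp_pos"]; g=np.array([0,0,-.027])
G0=p+T.apply(g); psi=np.deg2rad(2.2); ax=T.as_matrix()[:,1]
def rows(th,G):  # absolute list -> tool rows
    global T,p
    for t,Gk in zip(th,G):
        Tn=R.from_rotvec(ax*-np.deg2rad(t))*T0; pn=Gk-Tn.apply(g)
        print(T.inv().apply(pn-p).round(4), np.rad2deg((T.inv()*Tn).as_rotvec()).round(2)); T,p=Tn,pn
T0=T
th=[0]+[19*k/8 for k in range(1,9)]
u=np.array([np.cos(psi),np.sin(psi),0])
G=[G0+[0,0,.005+.163*np.sin(np.deg2rad(t))]-u*.015*t/19 for t in th]
rows(th,G); print("slide dir in tool",(T.inv().apply(-u*np.cos(np.deg2rad(19))+np.array([0,0,np.sin(np.deg2rad(19))]))).round(3),"G",p+T.apply(g))
E
python3 plan.py
```

```text
[ 0.0013 -0.     -0.0048] [0. 0. 0.]
[-0.0012  0.     -0.007 ] [-0.   -2.37  0.  ]
[-0.0015  0.     -0.007 ] [ 0.   -2.37 -0.  ]
[-0.0018  0.     -0.007 ] [ 0.   -2.37  0.  ]
[-0.0021  0.     -0.0069] [-0.   -2.37  0.  ]
[-0.0023  0.     -0.0068] [-0.   -2.37  0.  ]
[-0.0026  0.     -0.0067] [ 0.   -2.38  0.  ]
[-0.0029  0.     -0.0066] [-0.   -2.37 -0.  ]
[-0.0032  0.     -0.0064] [-0.   -2.38  0.  ]
slide dir in tool [-0.966  0.004 -0.26 ] G [0.57771184 0.03792112 0.15131255]
```

```bash
python3 -m handwheel '{"jaw":[230,230,230,230,230],"delta_pos":[[0.0013,0,-0.0048],[-0.0012,0,-0.007],[-0.0015,0,-0.007],[-0.0018,0,-0.007],[-0.002,0,-0.007]],"rot":[[0,0,0],[0,-2.4,0],[0,-2.4,0],[0,-2.4,0],[0,-2.4,0]]}'
python3 -m handwheel '{"jaw":[230,230,230,230,230],"delta_pos":[[-0.0023,0,-0.0068],[-0.0026,0,-0.0067],[-0.0029,0,-0.0066],[-0.0032,0,-0.0064],[0,0,0]],"rot":[[0,-2.4,0],[0,-2.4,0],[0,-2.4,0],[0,-2.4,0],[0,0,0]]}'
python3 - <<'E'
from h import *
state()
im=read_camera("scene")[:,:,::-1]
cv2.imwrite("pics/s6.png",cv2.resize(im[85:205,200:345],(725,600)))
E
```

```text
clock: 16.55
tcp_pos: [0.5868, 0.0385, 0.0982]
ee_rot: [-3.136, -0.054, -0.144]
contact_force: [-0.2, -0.2, -2.2]
grip_width: 0.0216
finger_force: 59.8
clock: 17.05
tcp_pos: [0.5761, 0.0381, 0.1245]
ee_rot: [3.138, 0.054, -0.116]
contact_force: [1.1, -0.5, -2.3]
grip_width: 0.0215
finger_force: 60.0
t 17.05 tcp [0.5761 0.0381 0.1245] w 0.0215 ff 59.98 F [ 1.1 -0.5 -2.3]
[[ 0.997  0.034 -0.074]
 [ 0.034 -0.999 -0.002]
 [-0.074 -0.    -0.997]]
```

View pics/s6.png

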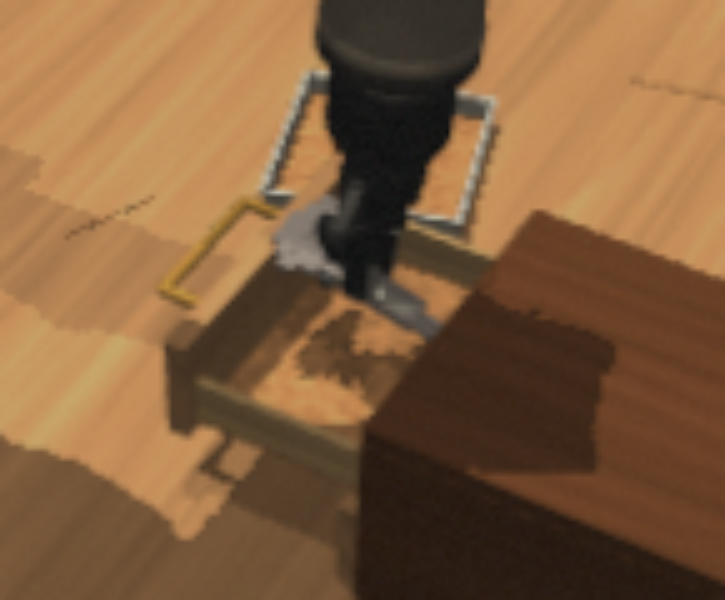

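The caliper is held and tilted with its jaws (300,240) above the drawer front and its tail under the lip at (435,330). The measured force is only its weight. I'll slide it out along its own axis.

```bash
python3 -m handwheel '{"jaw":[230,230,230,230,230],"delta_pos":[[-0.019,0,-0.0052],[-0.019,0,-0.0052],[-0.019,0,-0.0052],[-0.019,0,-0.0052],[0,0,0]],"rot":[[0,0,0],[0,0,0],[0,0,0],[0,0,0],[0,0,0]]}'
python3 -m handwheel '{"jaw":[230,230,230,230,230],"delta_pos":[[-0.019,0,-0.0052],[-0.019,0,-0.0052],[-0.015,0,-0.0041],[0,0,0],[0,0,0]],"rot":[[0,0,0],[0,0,0],[0,0,0],[0,0,0],[0,0,0]]}'
python3 -c "
from h import *
o,m=state();print(o['joint_positions'].round(2))"
```

```text
clock: 17.6
tcp_pos: [0.4994, 0.0352, 0.1508]
ee_rot: [3.137, 0.054, -0.114]
contact_force: [-1.2, -0.3, -1.8]
grip_width: 0.0218
finger_force: 60.0
clock: 18.1
tcp_pos: [0.45, 0.0336, 0.1687]
ee_rot: [3.138, 0.054, -0.113]
contact_force: [0.5, -0.5, -2.2]
grip_width: 0.0218
finger_force: 60.0
t 18.1 tcp [0.45   0.0336 0.1687] w 0.0218 ff 59.98 F [ 0.5 -0.5 -2.2]
[[ 0.997  0.034 -0.072]
 [ 0.034 -0.999 -0.003]
 [-0.072  0.    -0.997]]
[ 0.12  0.16 -0.35  2.06  0.05  1.   -1.8 ]
```

```bash
python3 -m handwheel '{"jaw":[230,230,230,230,230],"delta_pos":[[0,0,-0.02],[0,0,-0.02],[0,0,-0.02],[0,0,-0.01],[0,0,0]],"rot":[[0,0,0],[0,0,0],[0,0,0],[0,0,0],[0,0,0]]}' |grep -E "pos|force"
python3 -m handwheel '{"jaw":[230,230,230,230,230],"delta_pos":[[0,0,0],[0,0,0],[0,0,0],[0,0,0],[0,0,0]],"rot":[[0,3.84,0],[0,3.84,0],[0,3.84,0],[0,3.84,0],[0,3.84,0]]}'|grep -E "pos|force"
python3 -m handwheel '{"jaw":[230,230,230,230,230],"delta_pos":[[0,-0.03,0],[0,-0.03,0],[0,-0.03,0],[0,-0.03,0],[0,-0.03,0]],"rot":[[0,0,0],[0,0,0],[0,0,0],[0,0,0],[0,0,0]]}'|grep -E "pos|force"
python3 -m handwheel '{"jaw":[230,230,230,230,230],"delta_pos":[[0,-0.03,0],[0,0,0],[0,0,0],[0,0,0],[0,0,0]],"rot":[[0,0,0],[1.6,0,-6.0],[1.6,0,-6.0],[1.6,0,-6.0],[1.6,0,-6.0]]}'|grep -E "pos|force"
python3 - <<'E'
from h import *
o,m=state()
im=read_camera("scene")[:,:,::-1]; b=read_camera("top")[:,:,::-1]
cv2.imwrite("pics/s7.png",np.hstack([cv2.resize(im[60:210,200:300],(400,600)),cv2.resize(b[180:330,70:170],(400,600))]))
print((m.T@[0,0,-1]).round(3), o["joint_positions"].round(2))
E
```

```text
tcp_pos: [0.4558, 0.034, 0.2392]
contact_force: [-0.9, 0.2, -1.8]
finger_force: 60.2
tcp_pos: [0.4544, 0.0337, 0.2376]
contact_force: [-0.5, 0.6, -1.9]
finger_force: 60.2
tcp_pos: [0.449, 0.1848, 0.2375]
contact_force: [1.1, -0.7, -2.1]
finger_force: 60.2
tcp_pos: [0.4481, 0.2136, 0.2373]
contact_force: [0.1, -0.2, -2.2]
finger_force: 60.3
t 20.1 tcp [0.4481 0.2136 0.2373] w 0.0217 ff 60.32 F [ 0.1 -0.2 -2.2]
[[ 0.86   0.455  0.229]
 [ 0.44  -0.89   0.117]
 [ 0.258  0.    -0.966]]
[-0.258 -0.     0.966] [ 0.01 -0.03 -0.58  2.12  0.02  0.79 -1.68]
```

View pics/s7.png

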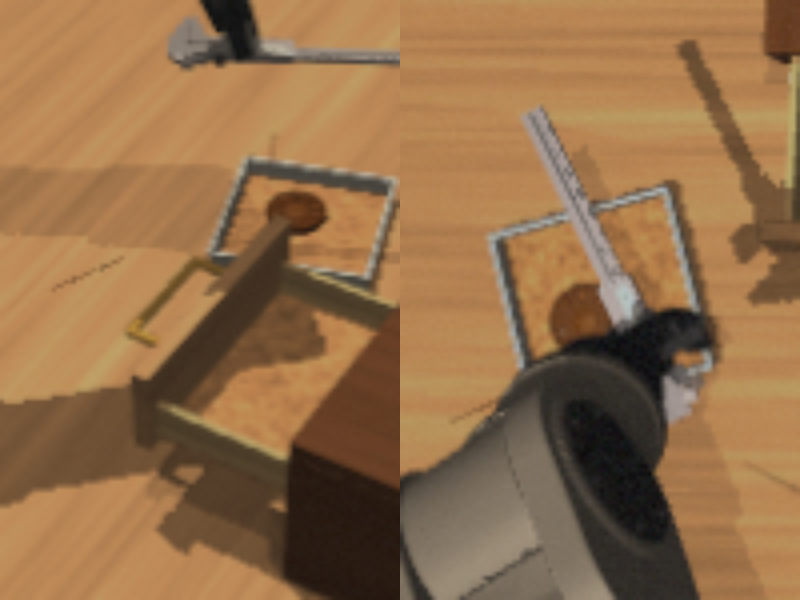

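Both views show the caliper level in the fingers. In the top half the tail end is at (533,110) and the jaws at (680,395); the medal is clear and nothing has moved.

```bash
cat > j.py <<'E'
from h import *
o,m=state(); G=o["tcp_pos"]-.027*m[:,2]
yaw=np.arctan2(-m[0,1],-m[1,1])*-1 if 0 else np.arctan2(m[0,1],-m[1,1])
yaw=np.arctan2(m[1,0],m[0,0]); C=R.from_euler("z",yaw)
O=G+C.apply([.006,0,0]); J=O+C.apply([-.0615,.028,-.002])
print("yaw",np.rad2deg(yaw).round(1),"O",O.round(4),"J",J.round(4),"tail",(O+C.apply([.157,0,0])).round(4))
d=np.array([.4355,.3235,.13])-J
print("d",d.round(4),"horiz tool",(m.T@(d*[1,1,0])).round(4),"vert tool",(m.T@(d*[0,0,1])).round(4),o["joint_positions"].round(2))
E
python3 j.py; python3 -c "
from h import *
print(px('top',70+133/4-.4,180+110/4-.4,.265,1))"
```

```text
t 20.2 tcp [0.4484 0.2129 0.2375] w 0.0217 ff 60.32 F [ 0.1  0.2 -1.9]
[[ 0.862  0.452  0.23 ]
 [ 0.437 -0.892  0.116]
 [ 0.257  0.    -0.966]]
yaw 26.9 O [0.4476 0.2124 0.2636] J [0.38   0.2096 0.2616] tail [0.5876 0.2834 0.2636]
d [ 0.0555  0.1139 -0.1316] horiz tool [ 0.0975 -0.0765  0.026 ] vert tool [-0.0338 -0.      0.1271] [ 0.01 -0.03 -0.58  2.12  0.02  0.79 -1.69]
[0.58961538 0.28507446 0.265     ]
```

Kinematics and the image agree on the tail position to within 2 mm. I'll move over the medal and then lower.

```bash
python3 -m handwheel '{"jaw":[230,230,230,230,230],"delta_pos":[[0.02,-0.0155,0.0052],[0.02,-0.0155,0.0052],[0.02,-0.0155,0.0052],[0.02,-0.0155,0.0052],[0.0175,-0.0145,0.0052]],"rot":[[0,0,0],[0,0,0],[0,0,0],[0,0,0],[0,0,0]]}'|grep -E "pos|force"
python3 -m handwheel '{"jaw":[230,230,230,230,230],"delta_pos":[[-0.007,0,0.026],[-0.007,0,0.026],[-0.007,0,0.026],[-0.007,0,0.025],[-0.005,0,0.02]],"rot":[[0,0,0],[0,0,0],[0,0,0],[0,0,0],[0,0,0]]}'|grep -E "pos|force"
python3 -m handwheel '{"jaw":[230,230,230,230],"delta_pos":[[0,0,0],[0,0,0],[0,0,0],[0,0,0]],"rot":[[0,0,0],[0,0,0],[0,0,0],[0,0,0]]}'|grep -E "pos|force"
python3 j.py; python3 - <<'E'
from h import *
im=read_camera("scene")[:,:,::-1]
cv2.imwrite("pics/s8.png",cv2.resize(im[70:190,220:340],(600,600)))
E
```

```text
tcp_pos: [0.5044, 0.3289, 0.2379]
contact_force: [0.2, -0.8, -1.8]
finger_force: 60.4
tcp_pos: [0.503, 0.3275, 0.109]
contact_force: [-0.1, -0.3, -1.1]
finger_force: 60.3
tcp_pos: [0.5046, 0.3279, 0.1127]
contact_force: [0.4, -0.4, -1.8]
finger_force: 60.3
t 21.6 tcp [0.5046 0.3279 0.1127] w 0.021 ff 60.35 F [ 0.4 -0.4 -1.8]
[[ 0.862  0.45   0.233]
 [ 0.435 -0.893  0.117]
 [ 0.261  0.    -0.965]]
yaw 26.8 O [0.5037 0.3274 0.1387] J [0.4362 0.3247 0.1367] tail [0.6439 0.3981 0.1387]
d [-0.0007 -0.0012 -0.0067] horiz tool [-0.0011  0.0008 -0.0003] vert tool [-0.0018 -0.      0.0065] [-0.23  0.33 -0.57  2.05  0.46  0.6  -2.22]
```

View pics/s8.png

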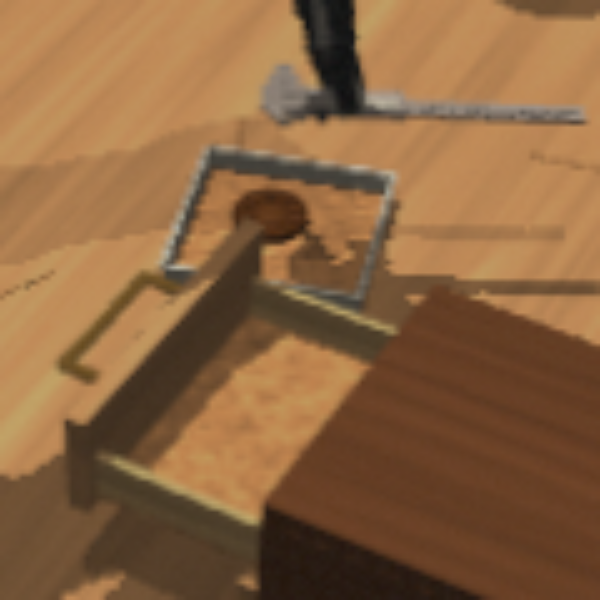

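The picture shows the jaws at (285,93) above the medal at (270,215), level and clear. I'll cross-check the jaw position from the image and hand in if it agrees.

```bash
python3 - <<'E'
from h import *
P=px('scene',220+285/5-.4,70+93/5-.4,.137,1); print(P)
o=get_obs(); print(abs(o["qvel"]).max())
if np.hypot(P[0]-.4355,P[1]-.3235)<.025: print(close_job())
E
```

```text
[0.44863167 0.31497076 0.137     ]
0.00570967051308756
the job is handed in; nothing more can be done
None
```

I opened the drawer and drew the caliper out. I handed the job in at about 22 s of 66 s with the caliper level and still, gripped at 60 N, and its jaws about 13 cm above the medal and within 2 cm sideways; no verdict was shown.

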